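# Switch on the watch tester with its key

### The arm

A 7-joint arm with a two-finger parallel gripper is mounted at the origin on the work surface. World frame = base frame: x ahead of the robot, y to its left, z up, the work surface at z = 0. Lengths are in m, angles in rad, forces in N, time in s.
With the tool pointing down it reaches from about 0.4 to 0.85 m from the base axis. Payload 4.5 kg.
Tool frame: the origin (TCP) lies midway between the tips of the shut fingers; the grasp point (between the pads) lies 19 mm behind it; z points along the fingers, y is the direction in which the jaws open and shut (so a half turn about z gives the same grasp; the last joint's range is limited). The gripper opens to 88 mm and grips with 3 to 60 N. Pads are 18 mm wide; open, the fingers measure 123 mm over their backs; the gripper's body (75 mm by 187 mm) begins 45 mm behind the grasp point.
Start: joints at [-1.225, 0.689, -0.195, 1.565, 0.157, 0.902, -0.215], TCP at [0.192, 0.595, 0.239] pointing down, gripper open.
Joint ranges: [-3.01, 3.01], [-0.46, 2.08], [-1.47, 1.51], [0.13, 2.56], [-1, 4.14], [0.04, 2.09], [-2.66, 2.66]. Speed limits (rad/s): [2.57, 2.57, 3.14, 3.14, 3.14, 3.14, 3.14].

### API

Orientations are given as a unit quaternion [x, y, z, w].
In Python, from plant import r gives the robot as it stands. The module is installed in compiled form; this text tells all that it offers.
- The arm moves only by the tool carry_out, never from a script. Its argument "commands" is a list of rows, each a list of 6 numbers: the shift along the tool's x, y, z in m, then the turn, a rotation vector about the tool's x, y, z in degrees. In form: [[dx, dy, dz, wx, wy, wz], ...]. A call has 1 to 12 rows; each row is the pose to reach, as a shift and turn from the pose commanded when the call began, along the tool's axes at that moment; what a row does not reach only later rows make up. A row lasts 1/10 s, in which the tool goes at most 50 mm and 8.59 degrees, less where a joint would pass 70% of its speed; a pose out of reach is approached as far as the arm can. A call with a gripper value outside its range is refused whole. "fingers" is the closure in counts, from 0 (fully open) to 255 (shut), set as the call begins (left out, the last holds). The fingers move at their own pace and stop on an object; "grip_force" is the grip in N (left out, the last holds). Time passes only in rows, so rows that repeat a pose let the fingers close. It gives the time, the measured TCP pose, the force and the opening at its end, in the units of the state.
- r.get_state(): the state, without advancing time (a new reading comes with each control period).
- r.snapshot(name): name is "side" or "top" or "wrist"; returns a dict with "img" (480x640x3 uint8, blue, green, red), "intrinsics" (3x3 intrinsics, pixels), "extrinsics" (4x4, takes a point from camera to world coordinates); the wrist camera has in their place "tool_from_camera" (4x4, takes a point from camera to tool coordinates, whose origin is the TCP and whose axes are the flange's). Camera axes: x right, y down, z forward; pixel columns grow to the right and rows downward; lengths in m; the calibration is good to about 2 mm. A picture is of the moment at which its call begins: read the wrist's pose just before it. There is no depth.
- r.finish_job(): hands the job in, once; it reports no verdict.
Trained networks look in a picture, given as the dict that the camera call returned (one of the last four; its "shot" number tells which), for a name from the list of things; names that differ only in an ending like _2 or _b are one class to them, and where a whole thing is asked for, a point or a joint stands for the part that bears it (a point fixed in the world has none). Each returns a list of dicts, best first, with "p" (0 to 1); they miss things now and then, are a little off and sometimes report something else, mostly with a low value. They report only what shows in the picture. A call takes as long as a camera call.
- r.spot_in(picture, label): "xyz" ([x, y, z] in m, in world coordinates, good to about 4 mm: the middle of the surface that is visible of it).
- r.spot_point(picture, label): "xyz" ([x, y, z] in m, in world coordinates, good to about 4 mm: a listed point, or the origin of a listed thing).
The state is a dict: "clock": time; "q": joint angles; "qd": joint speeds; "joint_torque": joint torques, N m; "tool_pos": TCP position; "eef_rot": TCP orientation; "contact_force": force on the tool from outside, world axes, zero at the start; "moment": the same for the moment, N m; "opening": opening from 0.0 (shut) to 1.0 (fully open).
Only numpy, scipy, OpenCV 4.12 (cv2) and the standard library are available. Lean on these libraries where they do the work, as an engineer would, in place of code of your own. Each camera call takes 0.05 s, during which the arm holds its last target.

### The job

Take the red-headed key out of the pocket tray, push it fully home into the key switch on the sloping panel of the watch tester, and then turn it clockwise until the switch stops at the green mark. Leave the key in the switch, and leave the other two keys and the two eyeglass loupes where they are.

Things in the scene. Friction and masses are not known exactly. Their poses are not given: they have to be found in the camera images.
- key: The key to use, with the red bow. Bow: flat block 28 mm (key x) x 10 mm (y) x 32 mm high. Steel blade below it: 13 mm (x) x 6 mm (y) x 18 mm long, last 3 mm tapered. Origin: centre of the blade's tip; z from tip to bow, whose top is at z = 50 mm. Starts upright in a tray pocket, bow resting on the tray's top. Fits the switch either way round.
- key_blue: A key with a blue bow, same shape as the red one, to be left alone. Origin: centre of the blade's tip.
- key_black: A key with a black bow, same shape, to be left alone. Origin: centre of the blade's tip.
- tray: Fixed wooden pocket tray, 64 mm (its x) x 180 mm (its y) x 26 mm high; three pockets along its y at -56, 0 and +56 mm, each 21 mm deep, 14.6 mm along tray y, 7.6 mm along tray x, so the keys' width runs along tray y. Any key may stand in any pocket. Origin: centre of the underside, z up.
- tester: Fixed desk console 200 mm wide (its y), about 165 mm deep, 101 mm high at the back (+x). Its grey panel (130 x 200 mm) slopes 26 degrees (0.46 rad), facing up and to its -x, its middle 72 mm above the table. White mark up the slope from the switch: OFF; green mark 75 degrees clockwise from it: ON. Origin: underside, z up; the switch is 20 mm to -x of it.
- slot (a point): Centre of the key slot's mouth in the face of the switch barrel, an aluminium cylinder 31 mm across standing 12 mm out of the panel. z: out of the slot, square to the panel; x: along the slot's long side to the barrel's red dot, turning with the barrel. Slot 14.6 mm (x) x 7.6 mm (y) x 22 mm deep, 1.5 mm lead-in; fully home, the key's tip is 18 mm below the mouth, bow on the face.
- barrel (a joint): Turn of the switch barrel in rad: 0 with the barrel's red dot at the white OFF mark (up the slope), growing clockwise as seen facing the panel, to the stop at 1.3 at the green ON mark. It starts at 0 to 0.3. It stays where it is left.
- loupe_green: Green eyeglass loupe, an open cup 42 mm across and 34 mm high, standing. Origin: centre of the underside.
- loupe_yellow: Yellow eyeglass loupe, same shape. Origin: centre of the underside.

How it is judged:
On the way, in this order (a step that is already met when the one before it is completed fails the run):
1. the red key is lifted clear of the tray (z of key in the frame of tray above 0.035 m), for 0.1 s.
2. the red key is fully home in the switch (within 2.5 mm) before the switch is turned past 0.6 rad (z of key in the frame of slot below -0.0155 m and x of key in the frame of slot between -0.003 and 0.003 m and y of key in the frame of slot between -0.003 and 0.003 m and angle between the z axis of key and the z axis of slot, either way round below 0.15 rad and value of joint barrel below 0.6 rad), for 0.2 s.
3. the switch is turned clockwise to ON with the key in it (z of key in the frame of slot below -0.0155 m and x of key in the frame of slot between -0.003 and 0.003 m and y of key in the frame of slot between -0.003 and 0.003 m and angle between the z axis of key and the z axis of slot, either way round below 0.15 rad and value of joint barrel above 1.15 rad), for 0.1 s.
At the end, for the whole second after the job is handed in: The switch is at ON (above 1.15 rad of 1.3) with the red key still fully home in it (blade tip at least 15.5 mm below the slot's mouth, centred within 3 mm, in line with the slot within 0.15 rad), released and at rest; the other keys and the loupes are within 20 mm of where they were (all of step 3 and linear speed of key below 0.02 m/s and distance of each of key_blue, key_black, loupe_green, loupe_yellow from where it was at the start of the episode below 0.02 m); the robot touches nothing.
It fails at once if another key or a loupe is shifted or carried more than 20 mm from its place (distance of any of key_blue, key_black, loupe_green, loupe_yellow from where it was at the start of the episode above 0.02 m).
It fails at once if the switch is forced round to beyond 0.8 rad with no red key in it (value of joint barrel above 0.8 rad and distance between key and slot above 0.03 m).
It also fails if it takes over 45 s, if anything falls off the work surface, if the arm or the gripper's body presses on something with over 40 N, if the wrist force passes 120 N, or if a joint passes its speed limit or range.

## Working session

There is one attempt and no reset: what is moved stays moved. The work goes in short steps, Python scripts to look and compute and a tool call to move; the robot and the scene stay as the last step left them, time stands still between calls to the robot, and variables do not carry over. Pictures are saved under pics/ and viewed, and the job is handed in when it is done.

Besides the shell and the picture viewer there is one more tool, called after "Emit:" by a JSON object that holds its "op" and its "data". carry_out: Moves the arm, as the interface text tells. Its arguments: {"type":"object","properties":{"commands":{"type":"array","items":{"type":"array","items":{"type":"number"}}},"fingers":{"type":"number"},"grip_force":{"type":"number"}},"required":["commands"]}

```bash
mkdir -p pics; ls; python3 - <<'E'
from plant import r
import cv2,numpy as np,json
s=r.get_state(); print({k:np.round(v,4).tolist() for k,v in s.items()})
for n in ["side","top","wrist"]:
    p=r.snapshot(n); cv2.imwrite(f"pics/{n}0.png",p["img"])
    print(n,[ (k,np.round(v,4).tolist()) for k,v in p.items() if k!="img"])
    for l in ["key","key_blue","key_black","tray","tester","slot","barrel","loupe_green","loupe_yellow"]:
        try:
            print(l,[(np.round(d["xyz"],4).tolist(),round(d["p"],2)) for d in r.spot_point(p,l)[:3]])
        except Exception as e: print(l,e)
print(r.get_state()["clock"])
E
```

```text
pics
{'clock': 0.0, 'q': [-1.2252, 0.69, -0.1945, 1.5663, 0.1573, 0.9025, -0.2151], 'qd': [0.0, 0.001, -0.0013, -0.0008, -0.0, 0.001, -0.0003], 'joint_torque': [0.0005, -52.7577, -1.2673, -15.3438, -0.0528, 0.0065, 0.0002], 'tool_pos': [0.1916, 0.5942, 0.2379], 'eef_rot': [0.1552, 0.9879, -0.0009, -0.0001], 'contact_force': [-0.7388, 0.5987, 0.3803], 'moment': [-0.0099, 0.0501, 0.0077], 'opening': 0.9972}
side [('intrinsics', [[442.1149, 0.0, 324.9844], [0.0, 442.1149, 237.294], [0.0, 0.0, 1.0]]), ('extrinsics', [[-0.8303, -0.327, 0.4513, 0.2906], [-0.5573, 0.4765, -0.68, 0.6188], [0.0073, -0.8161, -0.5779, 0.49], [0.0, 0.0, 0.0, 1.0]]), ('shot', 1)]
key [([0.5059, 0.1558, 0.0069], 0.47)]
key_blue [([0.4926, 0.2072, 0.0074], 0.67)]
key_black [([0.5164, 0.0987, 0.0094], 0.56), ([0.4993, 0.1533, -0.0009], 0.48)]
tray [([0.5042, 0.151, -0.0001], 0.66)]
tester [([0.5489, -0.1622, 0.0001], 0.65)]
slot [([0.5547, -0.1416, 0.0848], 0.47)]
barrel it knows: key, key_black, key_blue, loupe_green, loupe_yellow, slot, tester, tray
loupe_green [([0.5634, 0.414, 0.0011], 0.64)]
loupe_yellow [([0.7
[... 492 characters left out ...]
577, -0.1687, -0.0015], 0.89), ([0.5044, 0.1517, -0.0017], 0.31)]
slot [([0.5579, -0.1404, 0.0837], 0.61)]
barrel it knows: key, key_black, key_blue, loupe_green, loupe_yellow, slot, tester, tray
loupe_green [([0.5574, 0.4086, -0.0067], 0.71)]
loupe_yellow []
wrist [('intrinsics', [[355.3684, 0.0, 321.9218], [0.0, 355.3684, 245.2497], [0.0, 0.0, 1.0]]), ('tool_from_camera', [[0.0001, -0.9492, -0.3147, 0.0818], [1.0, 0.0002, -0.0001, 0.0008], [0.0002, -0.3147, 0.9492, -0.146], [0.0, 0.0, 0.0, 1.0]]), ('shot', 3)]
key []
key_blue []
key_black []
tray []
tester []
slot []
barrel it knows: key, key_black, key_blue, loupe_green, loupe_yellow, slot, tester, tray
loupe_green []
loupe_yellow []
1.35
```

View images.

View pics/side0.png

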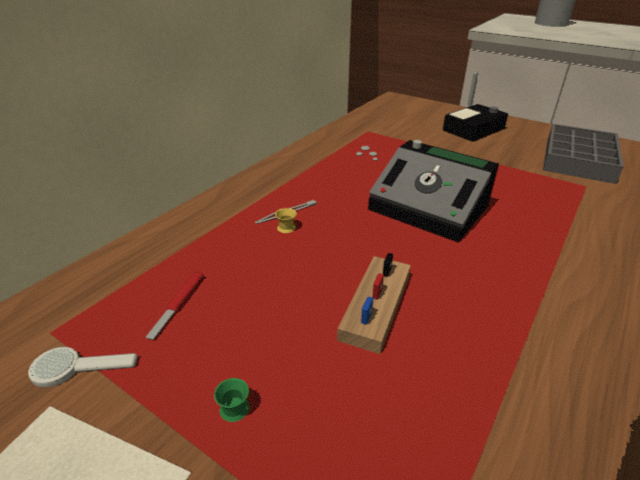

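View pics/top0.png

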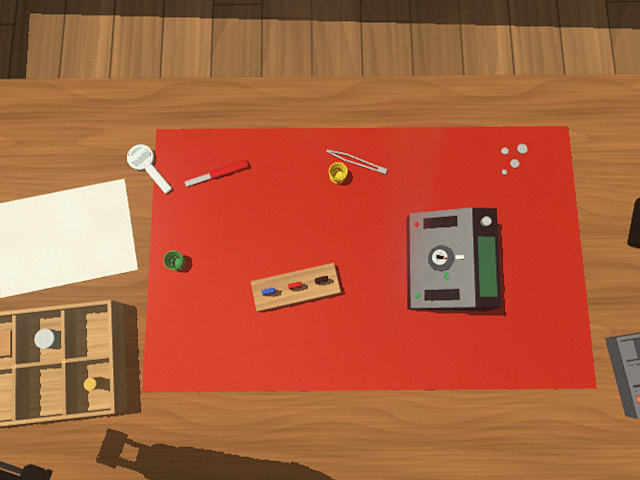

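```bash
cat > h.py <<'E'
import numpy as np,cv2
from scipy.spatial.transform import Rotation as R
def ray_plane(px,K,T,p0,n):
    px=np.atleast_2d(px).astype(float)
    d=np.c_[(px[:,0]-K[0,2])/K[0,0],(px[:,1]-K[1,2])/K[1,1],np.ones(len(px))]@T[:3,:3].T
    o=T[:3,3]; t=((np.array(p0)-o)@n)/(d@n); return o+d*t[:,None]
def proj(P,K,T):
    c=(np.atleast_2d(P)-T[:3,3])@T[:3,:3]; return np.c_[c[:,0]/c[:,2]*K[0,0]+K[0,2],c[:,1]/c[:,2]*K[1,1]+K[1,2]]
def pose(s):
    T=np.eye(4);T[:3,:3]=R.from_quat(s["eef_rot"]).as_matrix();T[:3,3]=s["tool_pos"];return T
def rel(s,pos,Rm):
    """shift (mm), rotvec deg in current tool axes"""
    T=pose(s); d=T[:3,:3].T@(np.array(pos)-T[:3,3]); w=R.from_matrix(T[:3,:3].T@Rm).as_rotvec(degrees=True)
    return np.round(d,4).tolist(),np.round(w,2).tolist()
def tool(jaw_deg,zdir):
    z=np.array(zdir,float);z/=np.linalg.norm(z)
    y=np.array([np.cos(np.radians(jaw_deg)),np.sin(np.radians(jaw_deg)),0]); y-=z*(y@z); y/=np.linalg.norm(y)
    return np.c_[np.cross(y,z),y,z]
E
python3 - <<'E'
from plant import r
from h import *
s=r.get_state()
print(rel(s,[0.502,0.165,0.19],tool(12.8,[0,0,-1])))
img=cv2.imread('pics/top0.png');cv2.imwrite('pics/c1.png',cv2.resize(img[195:325,240:510],None,fx=2.9,fy=2.9,interpolation=cv2.INTER_CUBIC))
E
```

```text
([-0.4272, -0.314, 0.0487], [0.0, -0.0, 59.34])
```

View pics/c1.png

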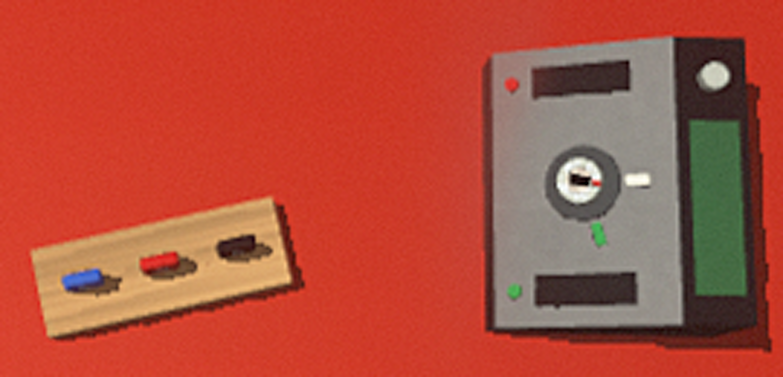

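The top view crop shows tray with blue/red/black keys left to right (red at about px (295,285)), and the tester's OFF mark towards world -y, slot nearly along it, dot slightly clockwise.

Emit:
{"op": "carry_out", "data": {"commands": [[-0.427, -0.314, 0.049, 0, 0, 59.3], [-0.427, -0.314, 0.049, 0, 0, 59.3], [-0.427, -0.314, 0.049, 0, 0, 59.3], [-0.427, -0.314, 0.049, 0, 0, 59.3], [-0.427, -0.314, 0.049, 0, 0, 59.3], [-0.427, -0.314, 0.049, 0, 0, 59.3], [-0.427, -0.314, 0.049, 0, 0, 59.3], [-0.427, -0.314, 0.049, 0, 0, 59.3], [-0.427, -0.314, 0.049, 0, 0, 59.3], [-0.427, -0.314, 0.049, 0, 0, 59.3], [-0.427, -0.314, 0.049, 0, 0, 59.3], [-0.427, -0.314, 0.049, 0, 0, 59.3]], "fingers": 0}}

```text
clock: 2.55
tool_pos: [0.5049, 0.1591, 0.1896]
eef_rot: [0.627, 0.779, -0.0, 0.002]
contact_force: [-0.0, -0.3, 0.6]
opening: 1.001
```

```bash
python3 - <<'E'
from plant import r
from h import *
s=r.get_state(); print(s["clock"],np.round(s["q"],3),s["tool_pos"])
p=r.snapshot("wrist"); cv2.imwrite("pics/w1.png",p["img"])
T=pose(s)@p["tool_from_camera"]; np.savez("w1.npz",K=p["intrinsics"],T=T)
E
```

```text
2.55 [-0.404  0.634  0.015  1.913 -0.009  0.594 -0.17 ] [0.50494308 0.15912627 0.18956392]
```

View pics/w1.png

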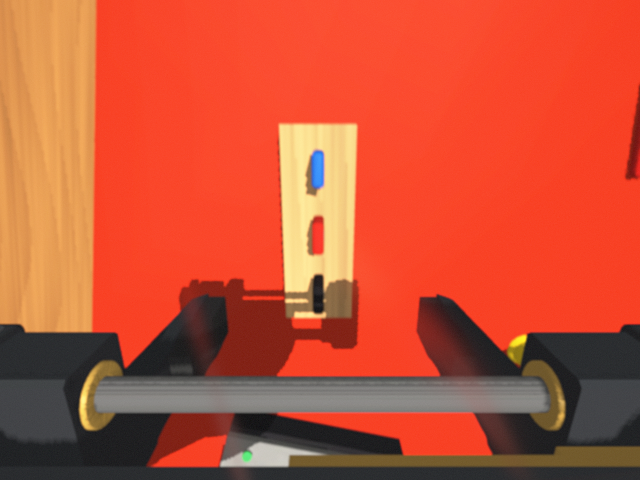

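```bash
python3 - <<'E'
from plant import r
from h import *
s=r.get_state(); print(s["clock"],s["tool_pos"],np.linalg.norm(s["qd"]))
img=cv2.imread('pics/w1.png');cv2.imwrite('pics/c2.png',cv2.resize(img[115:325,265:375],None,fx=2.8*2,fy=2.8,interpolation=cv2.INTER_CUBIC))
d=np.load('w1.npz');K,T=d['K'],d['T']
# tray corners top z=.026
c=[(278,124),(357,124),(352,318),(287,318)]
P=ray_plane(c,K,T,[0,0,.026],[0,0,1]);print(P.round(4),P.mean(0))
print(proj([[0.5049,.1523,.058]],K,T))
for px in [(319,233)]: print(ray_plane(px,K,T,[0,0,.058],[0,0,1]))
print(img[140:200:4,318].tolist());print(img[215:256:3,319].tolist())
E
```

```text
2.6 [0.5031931  0.16241732 0.18959417] 0.08538493873180944
[[0.4523 0.2343 0.026 ]
 [0.5159 0.2481 0.026 ]
 [0.5552 0.0715 0.026 ]
 [0.4926 0.0579 0.026 ]] [0.50398587 0.15294811 0.026     ]
[[319.2556969  241.42129478]]
[[0.50318027 0.15929435 0.058     ]]
[[144, 224, 252], [145, 223, 252], [152, 209, 246], [230, 122, 51], [251, 152, 63], [251, 154, 64], [250, 152, 64], [250, 151, 63], [250, 151, 62], [250, 149, 60], [249, 146, 58], [247, 141, 56], [155, 126, 146], [131, 204, 247], [136, 213, 248]]
[[94, 148, 229], [32, 40, 194], [33, 45, 203], [43, 56, 249], [49, 61, 253], [44, 60, 253], [43, 59, 253], [44, 63, 253], [46, 61, 253], [45, 61, 253], [46, 60, 252], [44, 58, 252], [42, 55, 252], [83, 131, 246]]
```

View pics/c2.png

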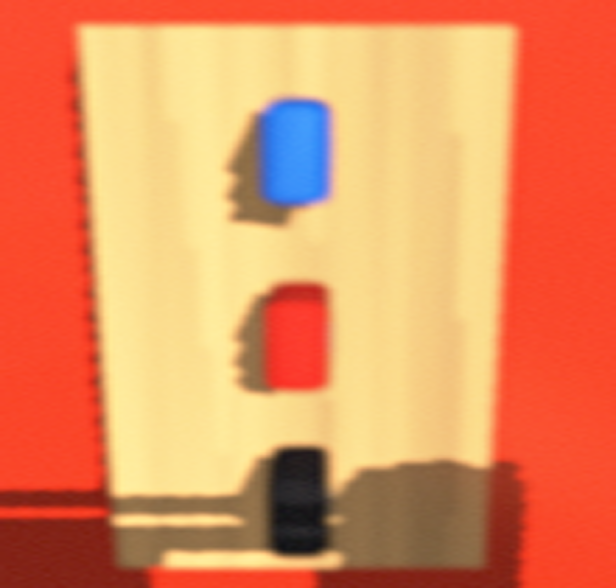

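```bash
python3 - <<'E'
from plant import r
from h import *
s=r.get_state(); print(s["clock"],s["tool_pos"],s["eef_rot"])
print(rel(s,[0.504,0.154,0.11],tool(12.6,[0,0,-1])))
T=pose(s);print(T.round(4))
E
```

```text
2.6 [0.5031931  0.16241732 0.18959417] [ 6.25777649e-01  7.80001305e-01 -1.09252026e-04  5.35419034e-04]
([-0.0083, -0.0011, 0.0796], [0.03, 0.06, -0.08])
[[-2.168e-01  9.762e-01  7.000e-04  5.032e-01]
 [ 9.762e-01  2.168e-01 -8.000e-04  1.624e-01]
 [-1.000e-03  5.000e-04 -1.000e+00  1.896e-01]
 [ 0.000e+00  0.000e+00  0.000e+00  1.000e+00]]
```

Emit:
{"op": "carry_out", "data": {"commands": [[-0.011, 0, 0.04, 0, 0, 0], [-0.011, 0, 0.08, 0, 0, 0], [-0.011, 0, 0.08, 0, 0, 0], [-0.011, 0, 0.08, 0, 0, 0]]}}

```text
clock: 3.0
tool_pos: [0.5035, 0.1558, 0.11]
eef_rot: [0.623, 0.782, -0.0, -0.001]
contact_force: [0.2, -0.1, -0.2]
opening: 1.003
```

```bash
python3 - <<'E'
from plant import r
from h import *
s=r.get_state(); print(s["clock"],s["tool_pos"],s["eef_rot"],np.linalg.norm(s["qd"]))
p=r.snapshot("wrist"); img=p["img"];cv2.imwrite("pics/w2.png",img)
T=pose(s)@p["tool_from_camera"]; K=p["intrinsics"];np.savez("w2.npz",K=K,T=T)
print(proj([[0.504,.153,.058]],K,T))
cv2.imwrite('pics/c3.png',cv2.resize(img[120:400,220:420],None,fx=2.8,fy=2.1,interpolation=cv2.INTER_CUBIC))
E
```

```text
3.0 [0.50353212 0.15578327 0.11000029] [ 6.22796034e-01  7.82383910e-01 -2.05881213e-04 -6.89109730e-04] 0.0508643114157099
[[320.99570056 276.18950508]]
```

View pics/c3.png

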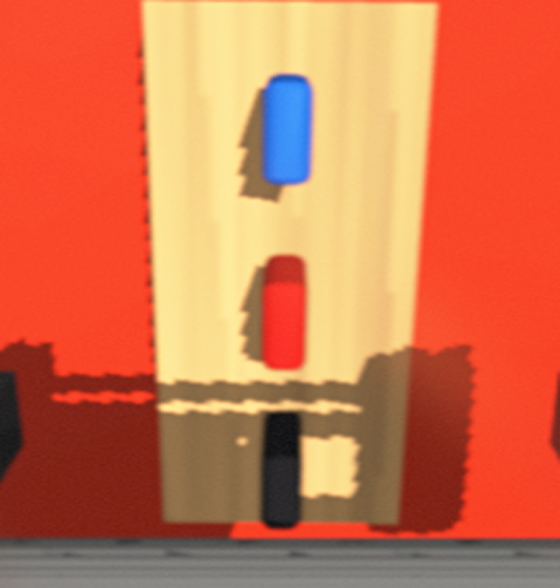

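Emit:
{"op": "carry_out", "data": {"commands": [[-0.001, 0, 0.04, 0, 0, 0], [-0.001, 0, 0.07, 0, 0, 0], [-0.001, 0, 0.08, 0, 0, 0], [-0.001, 0, 0.08, 0, 0, 0], [-0.001, 0, 0.08, 0, 0, 0]]}}

```text
clock: 3.55
tool_pos: [0.5056, 0.154, 0.0314]
eef_rot: [0.624, 0.782, 0.001, 0.001]
contact_force: [0.2, -0.6, 0.3]
opening: 1.003
```

Emit:
{"op": "carry_out", "data": {"commands": [[0, 0, 0, 0, 0, 0], [0, 0, 0, 0, 0, 0], [0, 0, 0, 0, 0, 0], [0, 0, 0, 0, 0, 0], [0, 0, 0, 0, 0, 0], [0, 0, 0, 0, 0, 0], [0, 0, 0, 0, 0, 0], [0, 0, 0, 0, 0, 0]], "fingers": 255, "grip_force": 50}}

```text
clock: 4.35
tool_pos: [0.5044, 0.1534, 0.0296]
eef_rot: [0.624, 0.782, -0.0, -0.0]
contact_force: [-0.4, -0.0, 0.1]
opening: 0.298
```

```bash
python3 - <<'E'
from plant import r
from h import *
s=r.get_state(); print(s["clock"],s["tool_pos"],s["eef_rot"],s["contact_force"],s["opening"],s["moment"])
p=r.snapshot("wrist"); img=p["img"];cv2.imwrite("pics/w3.png",img)
E
```

```text
4.35 [0.50441936 0.15335467 0.029645  ] [ 6.23618117e-01  7.81729134e-01 -2.65210067e-05 -6.52168235e-05] [-0.39616513 -0.02262317  0.14524148] 0.2978591689300305 [-0.09273268  0.02305819 -0.00363243]
```

View pics/w3.png

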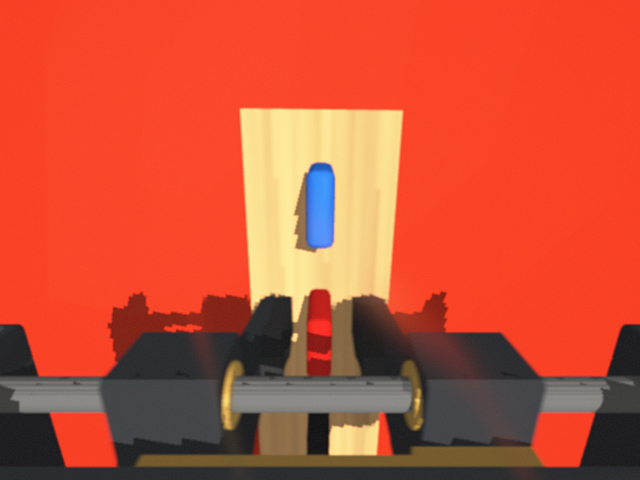

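Fingers straddle the red bow (≈(319,330)) and are still closing.

Emit:
{"op": "carry_out", "data": {"commands": [[0, 0, 0, 0, 0, 0], [0, 0, 0, 0, 0, 0], [0, 0, 0, 0, 0, 0], [0, 0, 0, 0, 0, 0], [0, 0, 0, 0, 0, 0], [0, 0, 0, 0, 0, 0]]}}

```text
clock: 5.0
tool_pos: [0.5041, 0.1532, 0.0297]
eef_rot: [0.624, 0.782, -0.0, -0.0]
contact_force: [-1.6, -0.6, 0.9]
opening: 0.108
```

```bash
python3 - <<'E'
from plant import r
from h import *
s=r.get_state(); print(s["clock"],s["tool_pos"],s["contact_force"],s["opening"],s["moment"])
# next: tester measure from top0
img=cv2.imread('pics/top0.png');cv2.imwrite('pics/c4.png',cv2.resize(img[225:290,400:505],None,fx=7,fy=7,interpolation=cv2.INTER_CUBIC))
img=cv2.imread('pics/side0.png');cv2.imwrite('pics/c5.png',cv2.resize(img[140:240,360:505],None,fx=5.4,fy=5.4,interpolation=cv2.INTER_CUBIC))
E
```

```text
5.0 [0.50407777 0.15324739 0.02969836] [-1.55351648 -0.60874893  0.87019269] 0.10786576579857363 [-0.10633142  0.39908329 -0.02425153]
```

View pics/c4.png

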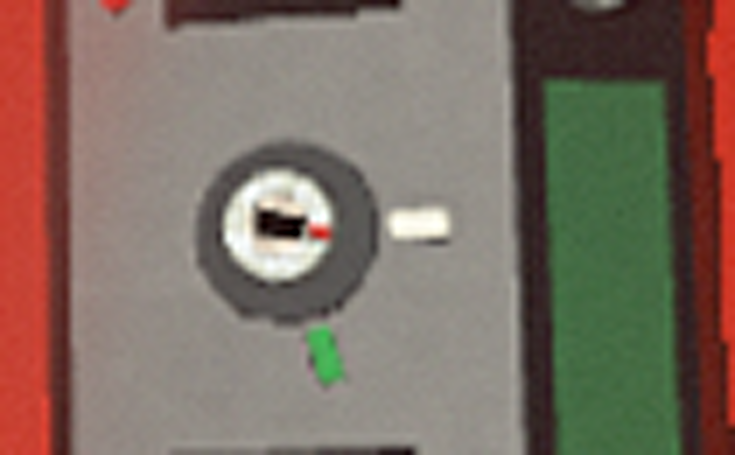

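View pics/c5.png

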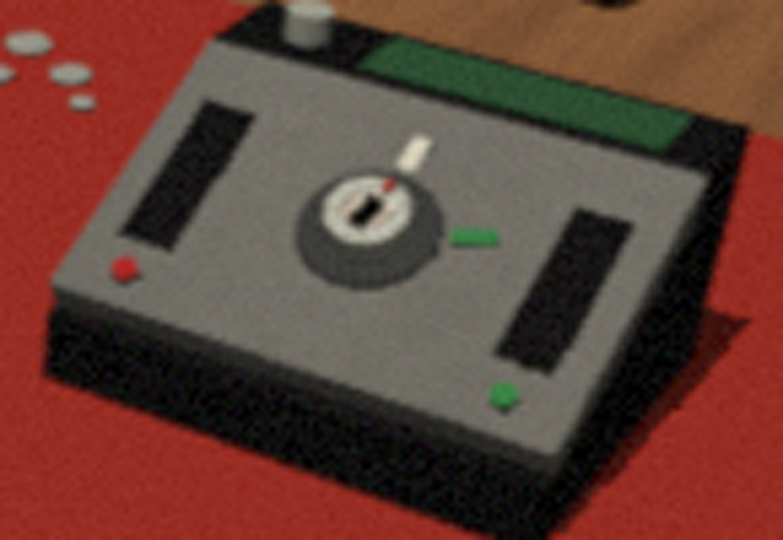

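Emit:
{"op": "carry_out", "data": {"commands": [[0, 0, -0.03, 0, 0, 0], [0, 0, -0.08, 0, 0, 0], [0, 0, -0.13, 0, 0, 0], [0, 0, -0.16, 0, 0, 0], [0, 0, -0.16, 0, 0, 0], [0, 0, -0.16, 0, 0, 0]]}}

```text
clock: 5.6
tool_pos: [0.5049, 0.1535, 0.19]
eef_rot: [0.624, 0.782, 0.001, 0.0]
contact_force: [-0.6, -0.2, -0.3]
opening: 0.11
```

```bash
python3 - <<'E'
from plant import r
from h import *
s=r.get_state(); print(s["clock"],s["tool_pos"],s["contact_force"],s["opening"])
p=r.snapshot("top"); cv2.imwrite("pics/top1.png",p["img"]);K,T=p["intrinsics"],p["extrinsics"];np.savez("top.npz",K=K,T=T)
f=lambda x,y:(x/2.9+240-.5,y/2.9+195-.5)
L=ray_plane([f(490,55),f(492,330)],K,T,[0,0,.0435],[0,0,1]);H=ray_plane([f(672,38),f(684,325)],K,T,[0,0,.1005],[0,0,1])
print(L,H,np.degrees(np.arctan2(*(L[1]-L[0])[1::-1])),np.degrees(np.arctan2(*(H[1]-H[0])[1::-1])))
sl=r.spot_point(p,"slot");print(sl[:2])
n=np.array([0,np.sin(.4538),np.cos(.4538)])
g=lambda x,y:(x/7+400-.5,y/7+225-.5)
print(ray_plane([g(280,223),g(278,226)],K,T,[0.557,-.141,.083],n))
w=ray_plane([g(420,223),g(288,232)],K,T,[0.557,-.147,.072],n);print(w, 'dir',w[0]-w[1])
pos=np.array([.557,-.141,.083])+n*.09
print(rel(s,pos,tool(0,-n)),pos,tool(0,-n))
E
```

```text
5.6 [0.50485206 0.15345111 0.19003099] [-0.59832115 -0.1564924  -0.3199705 ] 0.10960948112062249
[[ 0.65668033 -0.09084919  0.0435    ]
 [ 0.45579145 -0.08356916  0.0435    ]] [[ 0.65305588 -0.20823822  0.1005    ]
 [ 0.45345013 -0.20301026  0.1005    ]] 177.92456017917348 178.49968314495118
[{'xyz': [0.5555, -0.1401, 0.0817], 'p': 0.51}]
[[ 0.5563973  -0.14244398  0.0837043 ]
 [ 0.55557241 -0.14188283  0.0834306 ]]
[[ 0.55515426 -0.18143034  0.08879341]
 [ 0.55575151 -0.14731334  0.07215283]] dir [-0.00059725 -0.034117    0.01664058]
([-0.2602, -0.0058, 0.0261], [3.0, -25.92, 12.59]) [ 0.557      -0.10154543  0.1638909 ] [[ 0.          1.         -0.        ]
 [ 0.89878774  0.         -0.43838408]
 [-0.43838408  0.         -0.89878774]]
```

```bash
cat >> h.py <<'E'
YAW=np.radians(-91.5); A=np.radians(26)
def frame(yaw=YAW):
    tx=np.array([np.cos(yaw),np.sin(yaw),0]);ty=np.array([-tx[1],tx[0],0])
    n=-np.sin(A)*tx+np.array([0,0,np.cos(A)]); up=np.cos(A)*tx+np.array([0,0,np.sin(A)])
    return up,ty,n
def target(S,th,gap,yaw=YAW,tip=.0217):
    up,ty,n=frame(yaw); y=R.from_rotvec(-n*np.radians(th)).apply(ty)
    return np.array(S)+n*(tip+gap), np.c_[np.cross(y,-n),y,-n]
E
python3 - <<'E'
from plant import r
from h import *
s=r.get_state()
print(rel(s,*target([.5562,-.1415,.083],12,.06)),frame())
E
```

```text
([-0.2642, -0.0053, 0.0321], [0.41, -26.18, 25.92]) (array([-0.02352769, -0.89848605,  0.43837115]), array([ 0.99965732, -0.02617695,  0.        ]), array([0.01147522, 0.43822093, 0.89879405]))
```

Emit:
{"op": "carry_out", "data": {"commands": [[-0.05, -0.001, 0.0, 0, -5, 5], [-0.1, -0.002, 0.01, 0, -10, 10], [-0.15, -0.003, 0.02, 0, -16, 16], [-0.2, -0.004, 0.03, 0.2, -21, 21], [-0.24, -0.005, 0.032, 0.4, -26.2, 25.9], [-0.264, -0.005, 0.032, 0.4, -26.2, 25.9], [-0.264, -0.005, 0.032, 0.4, -26.2, 25.9], [-0.264, -0.005, 0.032, 0.4, -26.2, 25.9], [-0.264, -0.005, 0.032, 0.4, -26.2, 25.9]]}}

```text
clock: 6.6
tool_pos: [0.5579, -0.1037, 0.1568]
eef_rot: [0.765, 0.604, -0.143, 0.173]
contact_force: [-0.5, 0.8, -0.2]
opening: 0.11
```

```bash
python3 - <<'E'
from plant import r
from h import *
s=r.get_state(); print(s["clock"],s["tool_pos"],s["eef_rot"],np.linalg.norm(s["qd"]),np.round(s["q"],3))
p=r.snapshot("wrist"); img=p["img"];cv2.imwrite("pics/w4.png",img)
T=pose(s)@p["tool_from_camera"]; K=p["intrinsics"];np.savez("w4.npz",K=K,T=T,P=pose(s))
print(r.spot_point(p,"slot")[:2]); print(r.spot_point(p,"key")[:2])
print(proj([[.5562,-.1415,.083]],K,T))
print(rel(s,*target([.5562,-.1415,.083],12,.06)))
E
```

```text
6.6 [ 0.55787942 -0.10367904  0.15680528] [ 0.76486909  0.60396174 -0.14279691  0.17266888] 0.01499759235989489 [-0.431  0.836  0.496  1.877  0.172  0.545 -0.458]
[{'xyz': [0.556, -0.1393, 0.0836], 'p': 0.68}]
[{'xyz': [0.5507, -0.1172, 0.1362], 'p': 0.8}]
[[321.0565952  256.98576164]]
([-0.0018, -0.0003, 0.0012], [0.07, -0.12, 0.07])
```

View pics/w4.png

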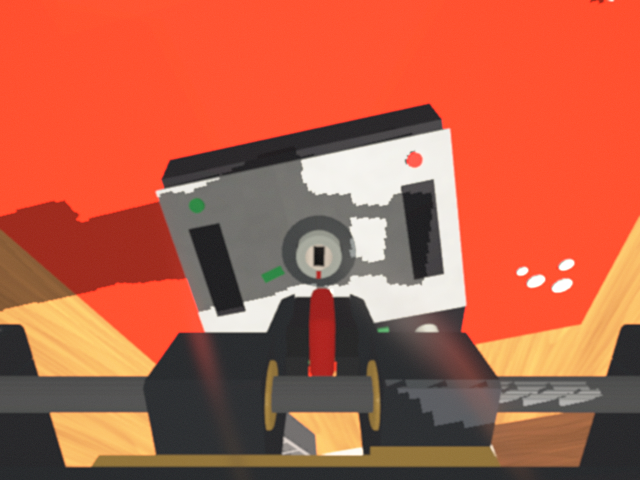

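```bash
python3 - <<'E'
from h import *
d=np.load('w4.npz');K,T,P=d['K'],d['T'],d['P']
img=cv2.imread('pics/w4.png')
im=cv2.resize(img[205:305,255:385],None,fx=6,fy=6,interpolation=cv2.INTER_CUBIC)
tw=lambda p:P[:3,:3]@np.array(p)+P[:3,3]
for z in (.0217,):
  for x in (-.0065,.0065):
    for y in (-.003,.003):
      q=proj(tw([x,y,z]),K,T)[0];print('tip',q)
      cv2.circle(im,(int((q[0]-254.5)*6),int((q[1]-204.5)*6)),3,(255,0,255),-1)
for x in (-.014,.014): print('bowbottom',proj(tw([x,0,.0037]),K,T))
cv2.imwrite('pics/c6.png',im)
E
```

```text
tip [315.99740403 305.19358156]
tip [327.37021386 305.18797684]
tip [315.86102105 282.61443172]
tip [327.48713883 282.60915702]
bowbottom [[321.69246023 336.58409675]]
bowbottom [[321.66948753 283.86934231]]
```

View pics/c6.png

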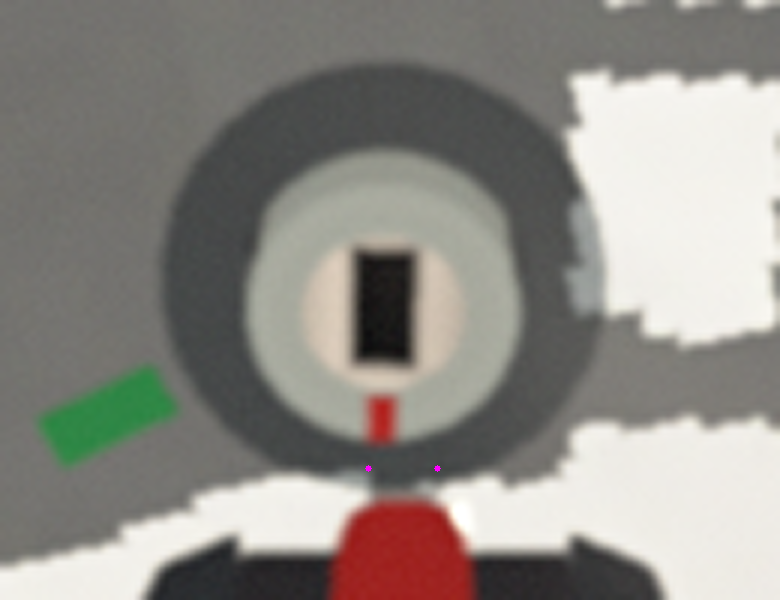

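```bash
python3 - <<'E'
from plant import r
from h import *
d=np.load('w4.npz');K,T,P=d['K'],d['T'],d['P']
up,ty,n=frame()
p0=np.array([.5562,-.1415,.083])-.012*n
a=ray_plane([(158,192),(450,128),(466,306)],K,T,p0,n)
for v in (a[1]-a[0],a[1]-a[2]): print(v,np.linalg.norm(v),'in panel: ty,up',v@ty,v@up, np.degrees(np.arctan2(v@up,v@ty)))
# slot axis angle clockwise from up
b=ray_plane([(385/6+254.5,250/6+204.5),(381/6+254.5,425/6+204.5)],K,T,p0+.012*n,n);v=b[1]-b[0]
print('theta',np.degrees(np.arctan2(-v@ty,v@up)))
c=ray_plane([(384.5/6+254.5,306/6+204.5)],K,T,p0+.012*n,n);print('slot',c)
s=r.get_state();print(s["tool_pos"],rel(s,*target([.5562,-.1415,.083],12,.06)))
S2=[.5562,-.1415,.083]+P[:3,:3]@[.0015,-.0016,0];print(S2)
print(rel(s,*target(c[0]+P[:3,:3]@[.0005,0,0],13,.008)))
E
```

```text
[ 1.98629009e-01 -4.93746881e-03 -1.28627004e-04] 0.19869040822330156 in panel: ty,up 0.19869019156580298 -0.0002934203243340159 -0.08461280274521966
[ 0.00359977  0.11761984 -0.05739333] 0.13092509473554104 in panel: ty,up 0.0005196069603144742 -0.1309240636404064 -89.77260765748387
theta 13.346358991984044
slot [[ 0.55479893 -0.14019249  0.08238039]]
[ 0.55823307 -0.10386821  0.15750014] ([-0.0014, -0.0008, 0.0018], [0.13, -0.12, 0.04])
[ 0.55498737 -0.13985078  0.08221284]
([0.0001, -0.0026, 0.0538], [0.13, -0.13, 1.04])
```

Emit:
{"op": "carry_out", "data": {"commands": [[0.001, -0.002, 0.02, 0, 0, 1.3], [0.001, -0.002, 0.04, 0, 0, 1.3], [0.001, -0.002, 0.052, 0, 0, 1.3], [0.001, -0.002, 0.052, 0, 0, 1.3], [0.001, -0.002, 0.052, 0, 0, 1.3], [0.001, -0.002, 0.052, 0, 0, 1.3]]}}

```text
clock: 7.35
tool_pos: [0.5567, -0.1261, 0.111]
eef_rot: [0.772, 0.595, -0.14, 0.175]
contact_force: [-0.8, 0.0, -0.7]
opening: 0.111
```

```bash
python3 - <<'E'
from plant import r
from h import *
s=r.get_state(); print(s["clock"],s["tool_pos"],np.linalg.norm(s["qd"]),s["contact_force"])
p=r.snapshot("wrist"); img=p["img"]
S=[.5549,-.1400,.0826]
P=pose(s);T=P@p["tool_from_camera"]; K=p["intrinsics"];np.savez("w5.npz",K=K,T=T,P=P)
s2=r.get_state();print(rel(s,*target(S,13.3,.008)),rel(s2,*target(S,13.3,.008)))
im=cv2.resize(img[205:335,245:395],None,fx=5,fy=5,interpolation=cv2.INTER_CUBIC)
tw=lambda p:P[:3,:3]@np.array(p)+P[:3,3]
pts=[proj(tw([x,y,.0217]),K,T)[0] for x in (-.0055,.0055) for y in (-.002,.002)]
for q in pts: cv2.circle(im,(int((q[0]-244.5)*5),int((q[1]-204.5)*5)),3,(255,0,255),-1)
Rt=target(S,13.3,0)[1]
for x in (-.0073,.0073):
  for y in (-.0038,.0038):
    q=proj(S+Rt@[x,y,0],K,T)[0]; cv2.circle(im,(int((q[0]-244.5)*5),int((q[1]-204.5)*5)),3,(255,255,0),-1)
cv2.imwrite('pics/c7.png',im)
E
```

```text
7.35 [ 0.55670195 -0.12613924  0.11096345] 0.003413747205563231 [-0.78583323  0.04196876 -0.66600911]
([-0.0004, -0.0014, 0.0019], [0.19, -0.1, -0.05]) ([-0.0003, -0.0014, 0.0019], [0.2, -0.1, -0.05])
```

View pics/c7.png

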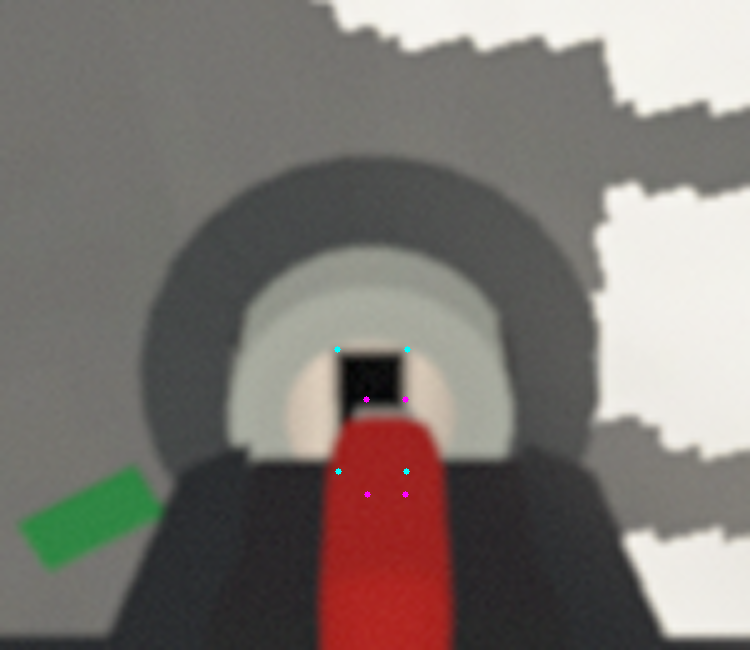

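Emit:
{"op": "carry_out", "data": {"commands": [[0.0002, -0.0012, 0, 0, 0, 0], [0.0002, -0.0012, 0.004, 0, 0, 0], [0.0002, -0.0012, 0.008, 0, 0, 0], [0.0002, -0.0012, 0.011, 0, 0, 0], [0.0002, -0.0012, 0.014, 0, 0, 0], [0.0002, -0.0012, 0.014, 0, 0, 0]]}}

```text
clock: 8.0
tool_pos: [0.5545, -0.1326, 0.0971]
eef_rot: [0.772, 0.594, -0.141, 0.175]
contact_force: [-0.1, -0.6, -0.9]
opening: 0.109
```

```bash
python3 - <<'E'
from plant import r
from h import *
s=r.get_state(); P=pose(s);print(s["clock"],s["tool_pos"],np.linalg.norm(s["qd"]),'Ftool',P[:3,:3].T@s["contact_force"],'M',P[:3,:3].T@s["moment"])
S=[.5549,-.1400,.0826];print(rel(s,*target(S,13.3,0)))
p=r.snapshot("wrist"); cv2.imwrite('pics/c8.png',cv2.resize(p["img"][205:335,245:395],None,fx=5,fy=5,interpolation=cv2.INTER_CUBIC))
E
```

```text
8.0 [ 0.55448247 -0.1326203   0.09708606] 0.011007260523188168 Ftool [-0.16704622 -0.07574258  1.08122618] M [ 0.13248563  0.34545792 -0.07452504]
([-0.0001, 0.0007, -0.0055], [0.07, -0.03, -0.05])
```

View pics/c8.png

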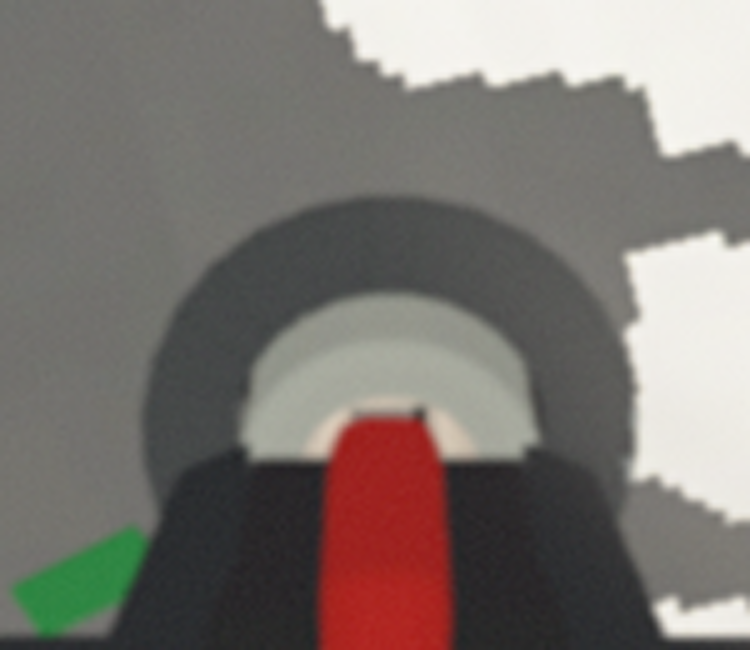

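Emit:
{"op": "carry_out", "data": {"commands": [[0, 0.0005, 0.003, 0, 0, 0], [0, 0.0005, 0.006, 0, 0, 0], [0, 0.0005, 0.009, 0, 0, 0], [0, 0.0005, 0.0105, 0, 0, 0], [0, 0.0005, 0.0115, 0, 0, 0], [0, 0.0005, 0.0115, 0, 0, 0]]}}

```text
clock: 8.65
tool_pos: [0.5551, -0.1375, 0.0871]
eef_rot: [0.772, 0.594, -0.141, 0.175]
contact_force: [-0.3, -0.6, -1.0]
opening: 0.111
```

```bash
python3 - <<'E'
from plant import r
from h import *
s=r.get_state(); P=pose(s);print(s["clock"],s["tool_pos"],np.linalg.norm(s["qd"]),'Ftool',P[:3,:3].T@s["contact_force"],'M',P[:3,:3].T@s["moment"])
S=[.5549,-.1400,.0826];print(rel(s,*target(S,13.3,-.018)))
E
```

```text
8.65 [ 0.55513131 -0.1375332   0.08713159] 0.004224554285891029 Ftool [-0.17211811 -0.25209303  1.154568  ] M [ 0.17003817  0.38775728 -0.02446233]
([-0.0003, -0.0001, 0.0015], [0.1, -0.05, -0.05])
```

Emit:
{"op": "carry_out", "data": {"commands": [[0, 0, 0.0005, 0, 0, 0], [0, 0, 0.001, 0, 0, 0], [0, 0, 0.0015, 0, 0, 0], [0, 0, 0.0015, 0, 0, 0]]}}

```text
clock: 9.05
tool_pos: [0.5551, -0.1381, 0.0859]
eef_rot: [0.772, 0.594, -0.141, 0.175]
contact_force: [0.5, 0.3, -0.1]
opening: 0.109
```

Emit:
{"op": "carry_out", "data": {"commands": [[0, 0, 0.0005, 0, 0, 0], [0, 0, 0.0007, 0, 0, 0], [0, 0, 0.0007, 0, 0, 0]]}}

```text
clock: 9.35
tool_pos: [0.5552, -0.1384, 0.0854]
eef_rot: [0.772, 0.594, -0.141, 0.175]
contact_force: [0.5, 1.0, 1.4]
opening: 0.109
```

```bash
python3 - <<'E'
from plant import r
from h import *
s=r.get_state(); P=pose(s);print(s["clock"],s["tool_pos"],np.linalg.norm(s["qd"]),'Ftool',P[:3,:3].T@s["contact_force"],'M',P[:3,:3].T@s["moment"])
S=[.5549,-.1400,.0826];print(rel(s,*target(S,13.3,-.018)))
p=r.snapshot("wrist"); cv2.imwrite('pics/c9.png',cv2.resize(p["img"][205:335,245:395],None,fx=5,fy=5,interpolation=cv2.INTER_CUBIC))
E
```

```text
9.35 [ 0.55523331 -0.13837202  0.08537991] 0.003844927783190777 Ftool [ 0.39688156  0.38903655 -1.66594035] M [ 0.21421063  0.29554325 -0.04722517]
([-0.0003, -0.0002, -0.0005], [0.12, -0.06, -0.05])
```

View pics/c9.png

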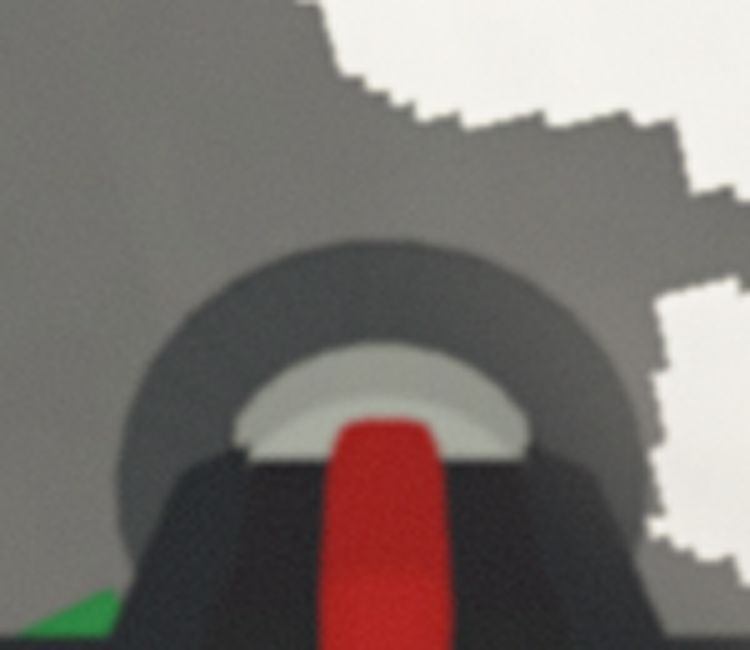

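Emit:
{"op": "carry_out", "data": {"commands": [[0, 0, 0.0005, 0, 0, 0], [0, 0, 0.001, 0, 0, 0], [0, 0, 0.001, 0, 0, 0]]}}

```text
clock: 9.7
tool_pos: [0.5552, -0.1385, 0.0852]
eef_rot: [0.772, 0.594, -0.141, 0.175]
contact_force: [-2.0, 5.4, 9.1]
opening: 0.11
```

```bash
python3 - <<'E'
from plant import r
from h import *
s=r.get_state(); P=pose(s);print(s["clock"],s["tool_pos"],s["opening"],'Ftool',P[:3,:3].T@s["contact_force"],'M',P[:3,:3].T@s["moment"],np.round(s["q"],2))
S=[.5549,-.1400,.0826];print(rel(s,*target(S,13.3,-.018)))
E
```

```text
9.7 [ 0.55524451 -0.13849038  0.08519783] 0.10961275587884693 Ftool [  0.31617477  -2.22773983 -10.55571995] M [0.60525538 0.10563587 0.01611234] [-0.36  0.96  0.49  1.92  0.17  0.37 -0.48]
([-0.0003, -0.0002, -0.0007], [0.13, -0.07, -0.05])
```

Emit:
{"op": "carry_out", "data": {"commands": [[0, 0, 0, 0, 0, 4], [0, 0, 0, 0, 0, 8], [0, 0, 0, 0, 0, 12], [0, 0, 0, 0, 0, 16], [0, 0, 0, 0, 0, 20], [0, 0, 0, 0, 0, 24], [0, 0, 0, 0, 0, 28], [0, 0, 0, 0, 0, 30], [0, 0, 0, 0, 0, 30]], "grip_force": 60}}

```text
clock: 10.6
tool_pos: [0.5561, -0.139, 0.0855]
eef_rot: [0.9, 0.374, -0.09, 0.206]
contact_force: [-0.6, 2.6, 8.3]
opening: 0.105
```

```bash
python3 - <<'E'
from plant import r
from h import *
s=r.get_state(); P=pose(s);print(s["clock"],s["tool_pos"],s["opening"],'Ftool',P[:3,:3].T@s["contact_force"],'M',P[:3,:3].T@s["moment"],np.round(s["q"],2))
S=[.5549,-.1400,.0826];print(rel(s,*target(S,13.3,-.018)),rel(s,*target(S,74.5,-.018)))
p=r.snapshot("wrist"); cv2.imwrite('pics/w10.png',p["img"])
E
```

```text
10.6 [ 0.55607393 -0.13902246  0.08550544] 0.10532470230496557 Ftool [-1.38963521  0.46089856 -8.55269172] M [ 0.15496389 -0.13954828 -0.09248589] [-0.41  0.99  0.58  1.92 -0.07  0.36 -0.77]
([-0.0005, -0.0011, -0.0007], [0.22, -0.11, -30.12]) ([-0.0005, -0.0011, -0.0007], [0.13, -0.21, 31.08])
```

View pics/w10.png

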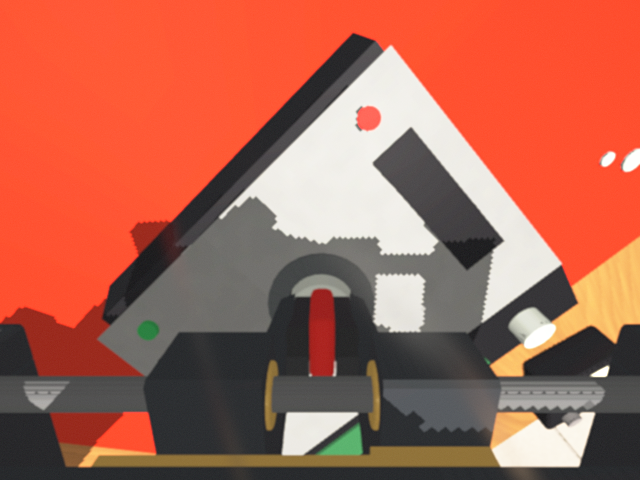

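Emit:
{"op": "carry_out", "data": {"commands": [[0, -0.0002, 0, 0, 0, 4], [0, -0.0004, 0, 0, 0, 8], [-0.0002, -0.0005, 0, 0, 0, 12], [-0.0003, -0.0005, 0, 0, 0, 16], [-0.0003, -0.0005, 0, 0, 0, 20], [-0.0003, -0.0005, 0, 0, 0, 24], [-0.0003, -0.0005, 0, 0, 0, 27], [-0.0003, -0.0005, 0, 0, 0, 29], [-0.0003, -0.0005, 0, 0, 0, 31], [-0.0003, -0.0005, 0, 0, 0, 31]]}}

```text
clock: 11.65
tool_pos: [0.5561, -0.1396, 0.0858]
eef_rot: [0.967, 0.12, -0.031, 0.223]
contact_force: [-0.6, 1.6, 8.7]
opening: 0.11
```

```bash
python3 - <<'E'
from plant import r
from h import *
s=r.get_state(); P=pose(s);print(s["clock"],s["tool_pos"],s["opening"],'Ftool',P[:3,:3].T@s["contact_force"],'M',P[:3,:3].T@s["moment"],np.round(s["q"],2))
S=[.5549,-.1400,.0826];print(rel(s,*target(S,74.5,-.018)))
for n in ("wrist","side","top"):
  p=r.snapshot(n); cv2.imwrite(f'pics/{n}11.png',p["img"])
E
```

```text
11.65 [ 0.55608189 -0.1395707   0.08576839] 0.11013658164811924 Ftool [-1.19977416  2.10977713 -8.50429755] M [-0.1390016  -0.16007113 -0.07410602] [-0.46  1.02  0.68  1.92 -0.31  0.36 -1.08]
([-0.0009, -0.0013, -0.0007], [0.14, -0.29, 0.06])
```

View pics/wrist11.png

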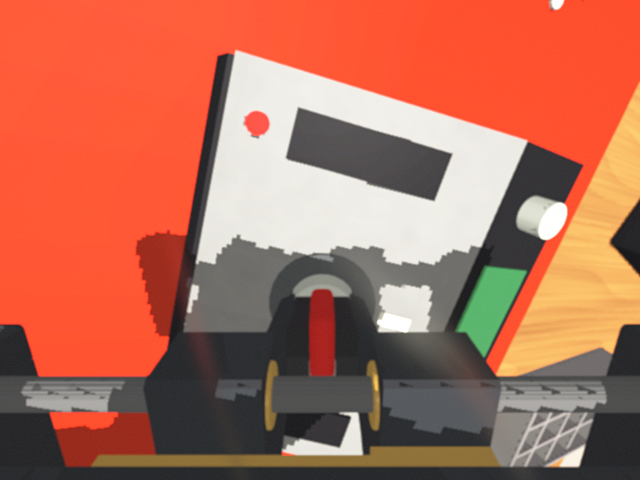

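Emit:
{"op": "carry_out", "data": {"commands": [[0, 0, 0, 0, 0, 2], [0, 0, 0, 0, 0, 4], [0, 0, 0, 0, 0, 5], [0, 0, 0, 0, 0, 5]]}}

```text
clock: 12.2
tool_pos: [0.5561, -0.1397, 0.0858]
eef_rot: [0.971, 0.078, -0.021, 0.225]
contact_force: [0.7, 1.0, 8.2]
opening: 0.109
```

```bash
python3 - <<'E'
from plant import r
from h import *
s=r.get_state(); P=pose(s);print(s["clock"],s["opening"],'Ftool',P[:3,:3].T@s["contact_force"],'M',P[:3,:3].T@s["moment"])
S=[.5549,-.1400,.0826];print(rel(s,*target(S,74.5,-.018)))
E
```

```text
12.2 0.10867443736456449 Ftool [ 0.16955058  2.77699555 -7.7958897 ] M [-0.224596   -0.10829868 -0.11808676]
([-0.001, -0.0013, -0.0007], [0.14, -0.3, -4.92])
```

Only a little torque so far; turn on, until the stop is felt.

Emit:
{"op": "carry_out", "data": {"commands": [[0, 0, 0, 0, 0, 2], [0, 0, 0, 0, 0, 4], [0, 0, 0, 0, 0, 4]]}}

```text
clock: 12.5
tool_pos: [0.556, -0.1397, 0.0859]
eef_rot: [0.973, 0.044, -0.013, 0.225]
contact_force: [0.3, 1.5, 8.9]
opening: 0.109
```

```bash
python3 - <<'E'
from plant import r
from h import *
s=r.get_state(); P=pose(s);print(s["clock"],s["opening"],'Ftool',P[:3,:3].T@s["contact_force"],'M',P[:3,:3].T@s["moment"])
S=[.5549,-.1400,.0826];print(rel(s,*target(S,74.5,-.018)))
p=r.snapshot("side"); cv2.imwrite(f'pics/c12.png',cv2.resize(p["img"][100:250,340:520],None,fx=4,fy=4,interpolation=cv2.INTER_CUBIC))
E
```

```text
12.5 0.10891345270341005 Ftool [ 0.02420161  2.60803777 -8.67285589] M [-0.1874625  -0.18350328 -0.14001806]
([-0.001, -0.0013, -0.0006], [0.13, -0.29, -8.95])
```

View pics/c12.png

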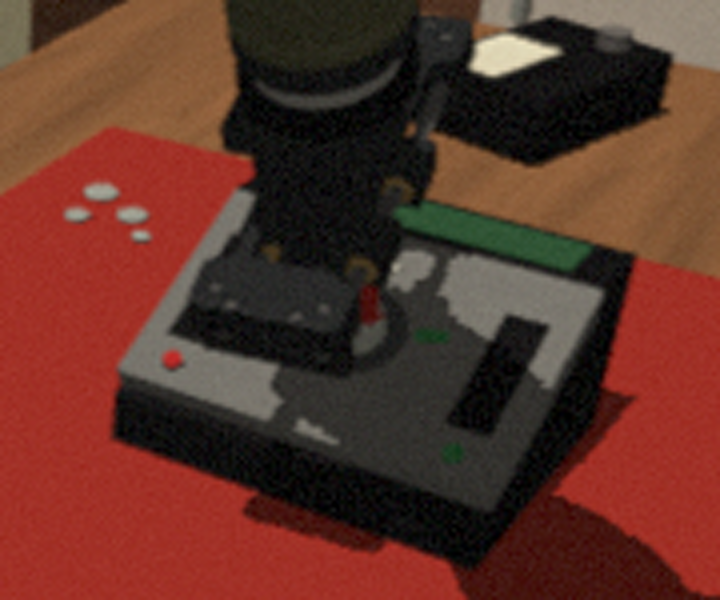

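Emit:
{"op": "carry_out", "data": {"commands": [[0, 0, 0, 0, 0, 2], [0, 0, 0, 0, 0, 4], [0, 0, 0, 0, 0, 4]]}}

```text
clock: 12.85
tool_pos: [0.556, -0.1399, 0.0859]
eef_rot: [0.974, 0.01, -0.005, 0.226]
contact_force: [-0.1, 1.4, 8.7]
opening: 0.106
```

```bash
python3 - <<'E'
from plant import r
from h import *
s=r.get_state(); P=pose(s);print(s["clock"],s["opening"],'Ftool',P[:3,:3].T@s["contact_force"],'M',P[:3,:3].T@s["moment"])
S=[.5549,-.1400,.0826];print(rel(s,*target(S,74.5,-.018)))
p=r.snapshot("wrist"); cv2.imwrite(f'pics/c13.png',cv2.resize(p["img"][205:385,225:415],None,fx=3.3,fy=3.3,interpolation=cv2.INTER_CUBIC))
E
```

```text
12.85 0.10569543433364942 Ftool [-0.2043858   2.5718157  -8.47170858] M [-0.35210348 -0.24577161 -0.27121419]
([-0.001, -0.0014, -0.0007], [0.14, -0.29, -12.91])
```

View pics/c13.png

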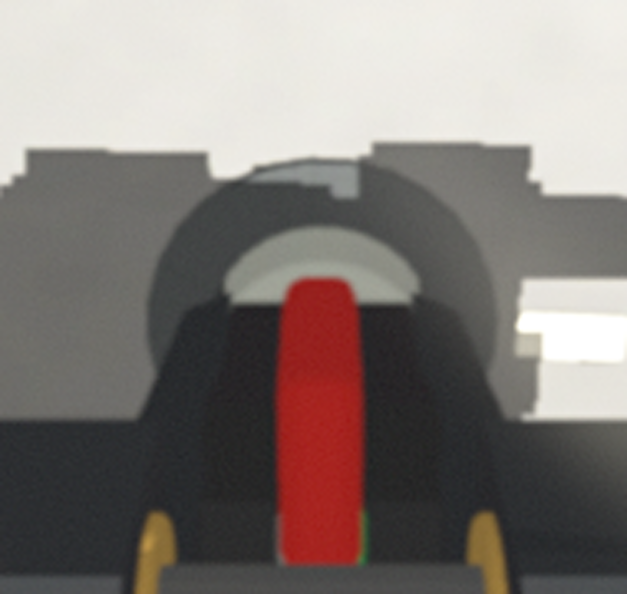

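Emit:
{"op": "carry_out", "data": {"commands": [[0, 0, 0, 0, 0, 2], [0, 0, 0, 0, 0, 4], [0, 0, 0, 0, 0, 4]]}}

```text
clock: 13.2
tool_pos: [0.5558, -0.14, 0.086]
eef_rot: [0.974, -0.024, 0.002, 0.226]
contact_force: [1.0, 0.5, 10.0]
opening: 0.107
```

```bash
python3 - <<'E'
from plant import r
from h import *
s=r.get_state(); P=pose(s);print(s["clock"],s["opening"],'Ftool',P[:3,:3].T@s["contact_force"],'M',P[:3,:3].T@s["moment"])
S=[.5549,-.1400,.0826];print(rel(s,*target(S,74.5,-.018)))
E
```

```text
13.2 0.10681672576965401 Ftool [ 1.10281492  3.95384524 -9.22435479] M [-0.39383046 -0.24284557 -0.47040811]
([-0.001, -0.0014, -0.0007], [0.14, -0.28, -16.86])
```

Emit:
{"op": "carry_out", "data": {"commands": [[0, 0, 0, 0, 0, 0], [0, 0, 0, 0, 0, 0], [0, 0, 0, 0, 0, 0], [0, 0, 0, 0, 0, 0], [0, 0, 0, 0, 0, 0], [0, 0, 0, 0, 0, 0], [0, 0, 0, 0, 0, 0]], "fingers": 140}}

```text
clock: 13.9
tool_pos: [0.5546, -0.1387, 0.0843]
eef_rot: [0.974, -0.024, 0.001, 0.225]
contact_force: [-0.1, -0.1, -0.9]
opening: 0.449
```

```bash
python3 - <<'E'
from plant import r
from h import *
s=r.get_state(); P=pose(s);print(s["clock"],s["opening"],'Ftool',P[:3,:3].T@s["contact_force"],'M',P[:3,:3].T@s["moment"])
p=r.snapshot("wrist"); cv2.imwrite(f'pics/w14.png',p["img"])
E
```

```text
13.9 0.4488713008787471 Ftool [-0.10884044 -0.25381215  0.84616374] M [ 0.36926132 -0.20004708 -0.10525718]
```

View pics/w14.png

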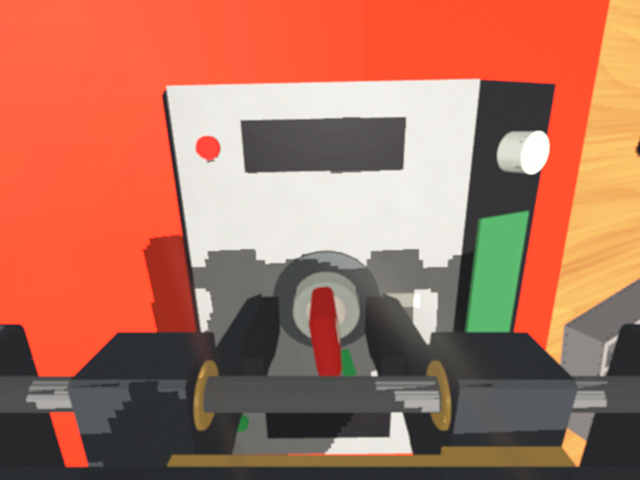

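Released, with the key standing in the switch and turned a few degrees from the tool axis. Retreat straight out.

Emit:
{"op": "carry_out", "data": {"commands": [[0, 0, -0.02, 0, 0, 0], [0, 0, -0.06, 0, 0, 0], [0, 0, -0.11, 0, 0, 0], [0, 0, -0.13, 0, 0, 0], [0, 0, -0.13, 0, 0, 0], [0, 0, -0.13, 0, 0, 0]]}}

```text
clock: 14.55
tool_pos: [0.5555, -0.0816, 0.2008]
eef_rot: [0.974, -0.024, 0.001, 0.225]
contact_force: [-0.5, 0.5, -1.3]
opening: 0.45
```

```bash
python3 - <<'E'
from plant import r
from h import *
s=r.get_state(); print(s["clock"],s["tool_pos"])
p=r.snapshot("wrist"); cv2.imwrite(f'pics/w15.png',p["img"])
T=pose(s)@p["tool_from_camera"];np.savez("w15.npz",K=p["intrinsics"],T=T,P=pose(s))
cv2.imwrite('pics/c15.png',cv2.resize(p["img"][190:300,250:390],None,fx=5.4,fy=5.4,interpolation=cv2.INTER_CUBIC))
E
```

```text
14.55 [ 0.5555093  -0.08164563  0.20080843]
```

View pics/w15.png

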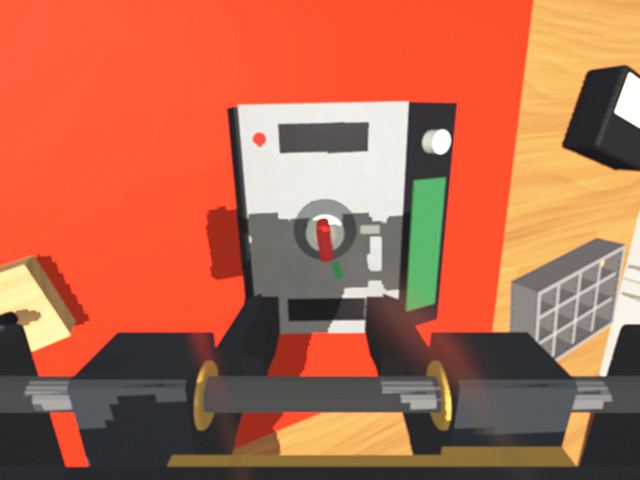

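View pics/c15.png

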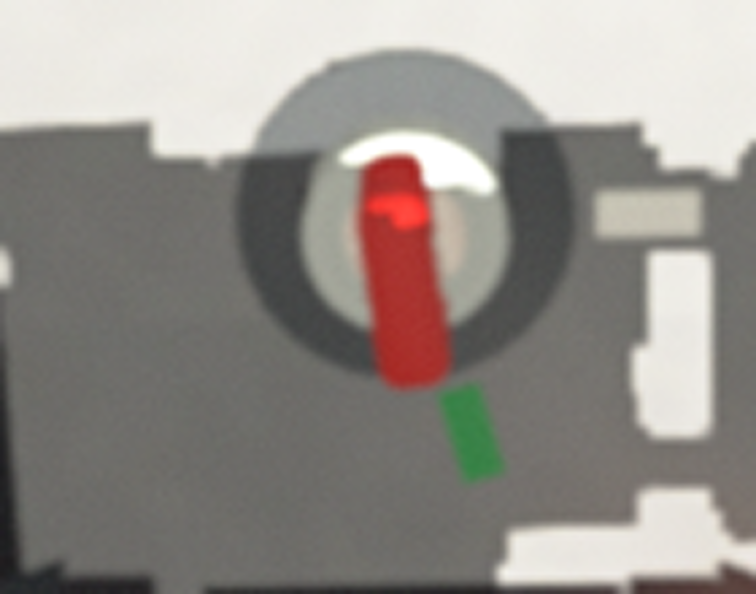

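```bash
python3 - <<'E'
from plant import r
from h import *
S=np.array([.5549,-.1400,.0826]);up,ty,n=frame()
def ov(img,K,T,th,dep,x0,y0,f,col):
    ax=R.from_rotvec(-n*np.radians(th)).apply(up);ay=np.cross(n,ax)
    C=lambda x,y,z:S+ax*x+ay*y+n*(z-dep)
    P=[C(x,y,z) for z in(.018,.050) for x,y in((-.014,-.005),(.014,-.005),(.014,.005),(-.014,.005))]
    q=((proj(P,K,T)-[x0-.5,y0-.5])*f).astype(int)
    for b in (0,4): cv2.polylines(img,[q[b:b+4]],True,col,1)
    for i in range(4): cv2.line(img,q[i].tolist(),q[i+4].tolist(),col,1)
d=np.load('w15.npz');im=cv2.imread('pics/c15.png');ov(im,d['K'],d['T'],82,.018,250,190,5.4,(255,0,255))
outs=[im[:, :400+200]]
p=r.snapshot("top");q=r.snapshot("side");cv2.imwrite('pics/top16.png',p["img"]);cv2.imwrite('pics/side16.png',q["img"])
a=cv2.resize(q["img"][150:210,395:465],None,fx=8,fy=8,interpolation=cv2.INTER_CUBIC);b=a.copy();ov(b,q["intrinsics"],q["extrinsics"],82,.018,395,150,8,(255,0,255))
o=np.zeros((600,800,3),np.uint8)
c=cv2.resize(im,(400,314));o[:314,:400]=c;o[:274,400:720]=cv2.resize(a,(320,274));o[300:574,400:720]=cv2.resize(b,(320,274))
cc=cv2.resize(cv2.imread('pics/c15.png'),(400,314))[0:286];o[314:600,:400]=cc
cv2.imwrite('pics/o16.png',o)
for l in ("key","slot"):
    for pic in (p,q): print(l,[(np.round(d["xyz"],4).tolist(),round(d["p"],2)) for d in r.spot_point(pic,l)[:2]])
print('home key', S-n*.018)
E
```

```text
key [([0.5511, -0.1498, 0.0666], 0.62)]
key [([0.5581, -0.1477, 0.0654], 0.65)]
slot [([0.5559, -0.1443, 0.0861], 0.63), ([0.5154, 0.0978, 0.009], 0.19)]
slot [([0.5009, 0.1508, -0.0008], 0.45), ([0.5521, -0.1384, 0.0853], 0.44)]
home key [ 0.55469345 -0.14788798  0.06642171]
```

View pics/o16.png

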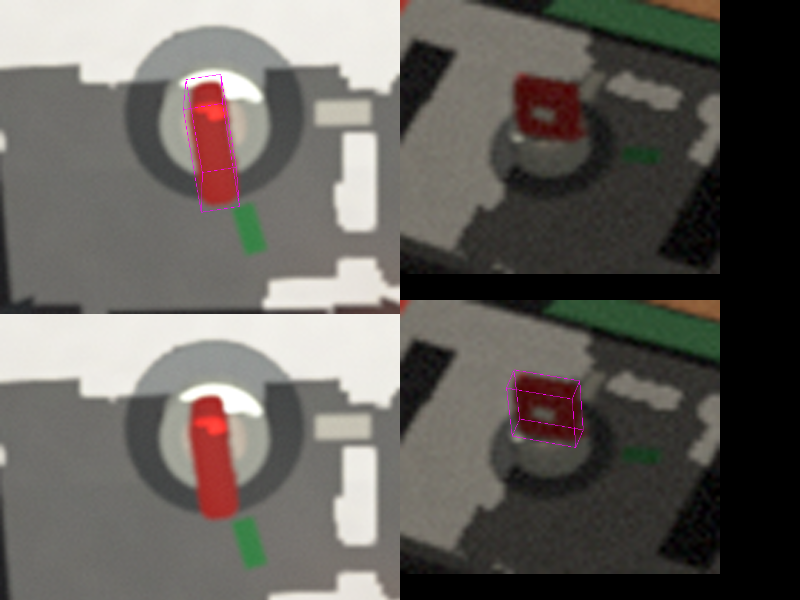

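View pics/side16.png

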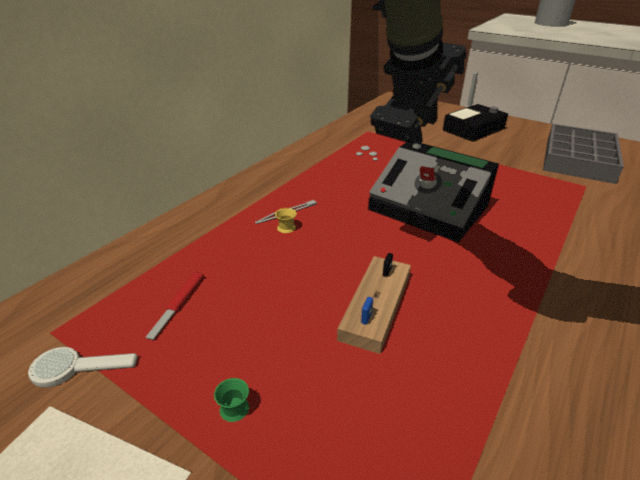

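```bash
python3 - <<'E'
from plant import r
s=r.get_state();print(s["clock"],s["contact_force"])
print(r.finish_job())
E
```

```text
14.9 [0.02489961 0.17883409 0.03571268]
the job is handed in; nothing more can be done
None
```

The red key is in the switch, turned to the ON stop and released. I handed the job in at about 15 s; no verdict was reported.

I gripped the key across its bow and lifted it out of the tray. I inserted it with the barrel at about 0.23 rad. I pressed until it met resistance of about 10 N, at the depth where the bow should meet the face. I then turned it clockwise until the torque climbed steadily to about 0.47 N m, opened the fingers and backed out along the slot axis.

**Last checks:**
- **Depth:** the red bow matches a fully-home key model in the wrist and side pictures. The networks place the key within about 4 mm of its expected home position.
- **Turn:** the key stands at about 82° clockwise from OFF. Allowing about 7° of play in the slot, that puts the barrel at its 74.5° stop. The bow hides the barrel's red dot, so this comes from the key angle and the torque, not a direct reading.
- **Key rotation in the grip:** the tool ended at about 91° while the key is at about 82°, so the key turned a little in the fingers against the stop.
- **Surroundings:** by eye, the other keys and the loupes look unmoved. The arm is clear, with contact force near zero.
- **Disagreement:** a side-camera search for the slot put a point on the tray first (p 0.45). The correct slot was its second result (p 0.44), so I disregarded the first.

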